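# Index the weld positioner and set its brake

## Robot

A 6-joint arm with a two-finger parallel gripper is mounted at the origin on the work surface. World frame = base frame: x ahead of the robot, y to its left, z up, the work surface at z = 0. Lengths are in mm, angles in rad, forces in N, time in s.
With the tool pointing down it reaches from about 250 to 775 mm from the base axis. Payload 8.9 kg.
Tool frame: the origin (TCP) lies at the very end of the fingers, on their centre line; the grasp point (between the pads) lies 19 mm behind it; z points along the fingers, y is the direction in which the jaws open and shut (so a half turn about z gives the same grasp; the last joint's range is limited). The gripper opens to 85 mm and grips with 20 to 120 N. Pads are 22 mm wide; open, the fingers measure 114 mm over their backs; the gripper's body (76 mm by 85 mm) begins 54 mm behind the grasp point. The pads swing forward as they close: fully open they stand 13 mm farther back than shut.
Start: joints at [-1.395, 0.291, -0.153, 1.127, 0, 1.431], TCP at [162.555, -499.199, 231.305] pointing down, gripper open.
Joint ranges: [-2.52, 2.52], [-0.91, 1.74], [-1.3, 1.37], [-1.96, 2.02], [-1.52, 1.47], [-3.14, 3.14]. Speed limits (rad/s): [2.22, 2.22, 2.79, 3.14, 3.14, 3.14].

## Interface

Orientations are given as a unit quaternion [x, y, z, w].
In Python, from workcell import status, imaging, ticket gives the robot as it stands.
- The arm moves only by the tool step_arm, never from a script. Its argument "plan" is a list of rows, each a list of 2 entries, a list of its own where there are three numbers: the shift along the tool's x, y, z in mm, then the turn, a rotation vector about the tool's x, y, z in rad. A call has 1 to 12 rows; each row shifts and turns the commanded pose from where the row before left it, along the tool's axes as they then stand; what a row does not reach is not made up. A row lasts 1/10 s, in which the tool goes at most 50 mm and 8.59 degrees, less where a joint would pass 70% of its speed; a pose out of reach is approached as far as the arm can. A call is refused whole if a number of a shift passes 50 or a number of a turn 0.15, either way. A call with a gripper value outside its range is refused whole. "claw" is the opening, from -1 (shut) to 1 (fully open), set as the call begins (left out, the last holds). The fingers move at their own pace and stop on an object; "newtons" is the grip in N (left out, the last holds). Time passes only in rows, so rows that do not move let the fingers close. It gives the time, the measured TCP pose, the force and the opening at its end, in the units of the state.
- status.read_state(): the state, without advancing time (a new reading comes with each control period).
- imaging.capture(name): name is "scene" or "top"; returns a dict with "color" (420x560x3 uint8, red, green, blue), "range_z" (420x560 float32, mm along the optical axis (not along the pixel's ray), 0 where there is no reading), "mtx" (3x3 intrinsics, pixels), "dist_coeffs" ([k1, k2, p1, p2, k3] as OpenCV has them; the pictures are not rectified), "world_from_camera" (4x4, takes a point from camera to world coordinates). Camera axes: x right, y down, z forward; pixel columns grow to the right and rows downward; lengths in mm; the calibration is good to about 2 mm. A picture is of the moment at which its call begins.
- ticket.job_done(): hands the job in, once; it reports no verdict.
The state is a dict: "time_s": time; "joint_positions": joint angles; "qvel": joint speeds; "joint_efforts": joint torques, N m; "eef_pos": TCP position; "orientation": TCP orientation; "contact_force": force on the tool from outside, world axes, zero at the start; "ft_torque": the same for the moment, N m; "opening": opening from 0.0 (shut) to 1.0 (fully open).
Only numpy, scipy, OpenCV 4.12 (cv2) and the standard library are available. Lean on these libraries where they do the work, as an engineer would, in place of code of your own. Each camera call takes 0.05 s, during which the arm holds its last target. There are 200 camera calls.

## Task

Without grasping or lifting anything, push the weld positioner's turntable round by its spokes with a fingertip until the yellow spoke points straight at the blue index post. Then push the red brake lever counter-clockwise (seen from above) all the way against its stop, leaving the turntable pointing at the post. The flange stays seated on the turntable and the other things on the bench stay where they are.

Things in the scene. Friction and masses are not known exactly. Their poses are not given: they have to be found in the camera images.
- wheel: Turntable: aluminium disc, 144 mm across, 22 mm thick, with four level spokes 90 degrees apart. Turns either way on a vertical axis without end stops and stays where it is left; about 3 N on a spoke at 100 mm turns it. Origin on the axis at the disc's underside, 58 mm above the bench; z up, x along the YELLOW spoke (the others are steel with black balls).
- yellow_tip (a point): Centre of the ball (26 mm) that ends the yellow spoke, 125 mm from the axis. All spokes are 16 mm round bars, centre lines 69 mm above the bench, free from 72 to 112 mm from the axis.
- positioner: Fixed cream foot of the turntable: plate 200 mm square, 16 mm high, with a column of 60 mm radius under the disc. Origin under the axis, at the bench. Below the spokes all is clear outside the column, down to this plate and the flat blue index arm (top 26 mm above the bench).
- post_top (a point): Centre of the 22 mm ball on top of the blue index post (20 mm thick, fixed, its ball 92 mm above the bench), which stands 190 mm from the turntable's axis on a flat blue arm. The yellow spoke must point at it.
- brake: Fixed black brake block (85 mm square foot 12 mm high, 64 mm round body) left or right of the positioner. Origin on the lever's vertical pivot axis, at the bench; z up. In its frame the lever points at an angle (from x, counter-clockwise from above) of 2.44 rad + joint lever. The steel stop pin (12 mm thick, 80 mm high) stands 54 mm from the pivot.
- lever (a joint): Turn of the red brake lever, rad: 0 is released, it grows counter-clockwise seen from above, and 1.4 is fully locked, against the stop pin. It stays where it is left; about 1.5 N near its tip moves it.
- lever_tip (a point): Centre of the 26 mm ball at the lever's tip: 114 mm from the pivot, 66 mm above the bench. The lever is a level round bar at that height, steel (14 mm thick), then a red grip (18 mm thick, from 65 mm out to the tip); clear below down to the block's foot.
- flange_mid (a point): Centre of the loose copper-coloured ring flange (104 mm across, 42 mm hole, 14 mm thick, about 0.45 kg), lying on the turntable round its 37 mm spigot, whose top is 114 mm above the bench. It turns with the table and must stay seated.
- tipjar_mid (a point): Centre of a small clear jar with orange cap (48 mm across, 50 mm high), loose: leave alone.
- offcut_mid (a point): Centre of a standing steel tube offcut (48 mm across, 60 mm high), loose: leave alone.
- magnet_center (a point): Centre of a red round holding magnet (40 mm across, 32 mm high), loose: leave alone.
- socket_mid (a point): Centre of a brass nozzle standing on end (32 mm across, 45 mm high), loose: leave alone.

How it is judged:
By the outcome, as a careful person would: the job done as asked, in the order asked, and still so for the second after the job is handed in, with the robot touching nothing.
It also fails if it takes over 69 s, if anything falls off the work surface, if the arm or the gripper's body presses on something with over 40 N, if the wrist force passes 120 N, or if a joint passes its speed limit or range.

## Working session

There is one attempt and no reset: what is moved stays moved. The work goes in short steps, Python scripts to look and compute and a tool call to move; the robot and the scene stay as the last step left them, time stands still between calls to the robot, and variables do not carry over. Pictures are saved under pics/ and viewed, about 8 in all and at most 12, crops included, and the job is handed in when it is done.

Besides the shell and the picture viewer there is one more tool, called as name([rows], argument=value, ...), one row to a line, values as JSON. step_arm: Moves the arm, as the interface text tells. Its arguments: {"type":"object","properties":{"plan":{"type":"array"},"claw":{"type":"number"},"newtons":{"type":"number"}},"required":["plan"]}

```bash
mkdir -p pics; ls
python3 - <<'E'
from workcell import status, imaging
import cv2,pickle
print(status.read_state())
for n in("scene","top"):
    c=imaging.capture(n); pickle.dump(c,open(n+'.pkl','wb'))
    cv2.imwrite(f'pics/{n}0.png',cv2.cvtColor(c['color'],cv2.COLOR_RGB2BGR))
    print(n,c['mtx'],c['dist_coeffs'],c['world_from_camera'])
E
```

```text
pics
{'time_s': 0.0, 'joint_positions': array([-1.39533883e+00,  2.91285377e-01, -1.54113182e-01,  1.12668940e+00,
       -7.92014392e-06,  1.43150940e+00]), 'qvel': array([-0.00038251, -0.00075434, -0.00059461, -0.00137378, -0.00123066,
       -0.0005637 ]), 'joint_efforts': array([-9.78938624e-04, -5.37144828e+01,  3.31368399e+01,  1.59988389e-02,
       -8.49626485e-05, -1.28459078e-05]), 'eef_pos': array([ 162.45834997, -498.78173543,  230.73455711]), 'orientation': array([ 9.87642322e-01,  1.56723409e-01, -1.56385328e-05, -6.45637648e-04]), 'contact_force': array([-0.42152026,  0.0773933 , -0.54063587]), 'ft_torque': array([ 0.03126996, -0.03489298,  0.00560084]), 'opening': 0.9978893364938946}
scene [[531.38925371   0.         285.47822441]
 [  0.         531.38925371 220.53582406]
 [  0.           0.           1.        ]] [-0.05724504  0.          0.          0.          0.        ] [[ 2.82357603e-01  7.25700640e-01 -6.27401597e-01  1.24714002e+03]
 [ 9.59267304e-01 -2.07475350e-01  1.91729545e-01 -2.06872690e+02]
 [ 8.96788766e-03 -6.55982134e-01 -7.54723139e-01  8.99012474e+02]
 [ 0.00000000e+00  0.00000000e+00  0.00000000e+00  1.00000000e+00]]
top [[452.61196909   0.         277.2661032 ]
 [  0.         452.61196909 217.0766052 ]
 [  0.           0.           1.        ]] [-0.05461505  0.          0.          0.          0.        ] [[ 2.39239268e-02 -9.83237333e-01  1.80753954e-01  4.22282399e+02]
 [-9.98731438e-01 -3.15198657e-02 -3.92684682e-02  1.99421462e+01]
 [ 4.43075643e-02 -1.79585201e-01 -9.82744115e-01  9.68185726e+02]
 [ 0.00000000e+00  0.00000000e+00  0.00000000e+00  1.00000000e+00]]
```

View pics/top0.png

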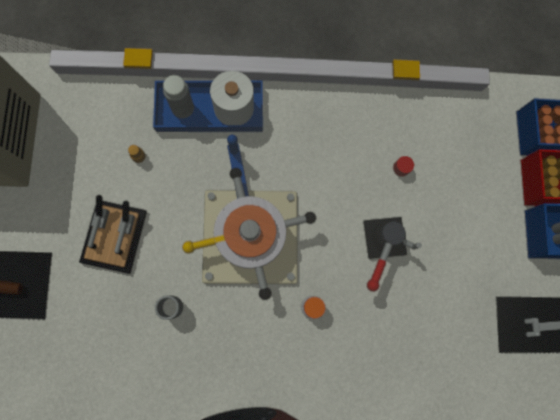

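View pics/scene0.png

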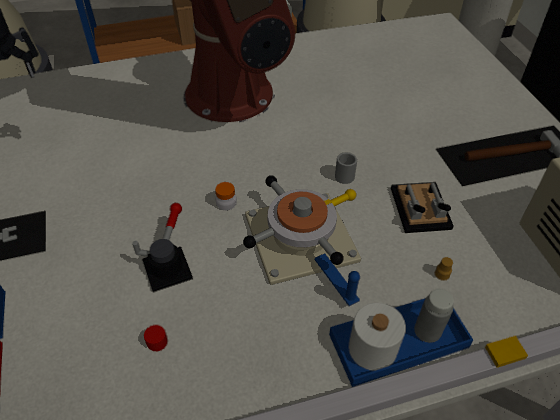

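Top view: axis near (250,231), yellow ball (188,247), post ball (233,140), lever tip (373,285), pivot (393,233), stop pin near (415,245). The yellow spoke must turn clockwise by about 90°. I'll measure now.

```bash
cat > h.py <<'E'
import numpy as np,cv2
from workcell import status, imaging
def ray(c,uv):
    p=cv2.undistortPoints(np.array([[uv]],float),c['mtx'],c['dist_coeffs'])[0,0]
    T=c['world_from_camera']; return T[:3,3],T[:3,:3]@np.array([p[0],p[1],1])
def onz(c,uv,z):
    o,d=ray(c,uv); return (o+d*(z-o[2])/d[2])[:2]
def tri(c1,u1,c2,u2):
    A=[];b=[]
    for c,u in((c1,u1),(c2,u2)):
        o,d=ray(c,u);d/=np.linalg.norm(d);P=np.eye(3)-np.outer(d,d);A.append(P);b.append(P@o)
    return np.linalg.lstsq(np.vstack(A),np.hstack(b),rcond=None)[0]
def blob(c,box,lo,hi):
    x0,y0,x1,y1=box; h=cv2.cvtColor(c['color'],cv2.COLOR_RGB2HSV)[y0:y1,x0:x1]
    m=cv2.inRange(h,np.array(lo),np.array(hi)); return m
def circ(m,box,r):  # ball centre: peak of mask smoothed by disc
    k=cv2.getStructuringElement(cv2.MORPH_ELLIPSE,(2*r+1,2*r+1)).astype(np.float32)
    s=cv2.filter2D(m.astype(np.float32),-1,k/k.sum(),borderType=cv2.BORDER_CONSTANT); ys,xs=np.where(s>=s.max()-3)
    return xs.mean()+box[0],ys.mean()+box[1]
YEL=((18,120,70),(35,255,255));RED=((0,150,60),(6,255,255));BLU=((100,120,40),(125,255,255));BLK=((0,0,0),(179,255,55));ORG=((3,100,60),(17,255,255))
def ang(v): return np.arctan2(v[1],v[0])
E
python3 - <<'E'
import pickle
from h import *
t=pickle.load(open('top.pkl','rb'));s=pickle.load(open('scene.pkl','rb'))
def two(n,bt,bs,col,z,r=6):
    a=circ(blob(t,bt,*col),bt,r);b=circ(blob(s,bs,*col),bs,r)
    print(n,np.round(a,1),np.round(b,1),'top@z',onz(t,a,z).round(1),'scn@z',onz(s,b,z).round(1),'tri',tri(t,a,s,b).round(1)); return onz(t,a,z),onz(s,b,z)
two('yel',(175,235,210,260),(330,180,370,210),YEL,69)
two('post',(222,130,246,152),(340,268,364,290),BLU,92,5)
two('b1',(226,164,246,184),(325,245,350,270),BLK,69,5)
two('b2',(300,208,320,228),(240,232,260,252),BLK,69,5)
two('b3',(255,284,275,304),(260,172,282,192),BLK,69,5)
two('lever',(360,272,385,297),(163,198,190,216),RED,66)
for n,c,bt,bs in(('flange',ORG,(210,200,290,260),(270,180,335,240)),):
    for im,b in((t,bt),(s,bs)):
        m=blob(im,b,*c);k=max(cv2.findContours(m,0,2)[0],key=cv2.contourArea);e=cv2.fitEllipse(k);u=(e[0][0]+b[0],e[0][1]+b[1]);print(n,u,onz(im,u,94))
# stop pin & pivot guesses
print('pivot',onz(t,(393,233),70),'pin top',onz(t,(416,245),80),onz(s,(137,244),80))
print('jar',onz(t,(315,308),50),'offcut',onz(t,(169,307),60),'magnet',onz(t,(404,166),32))
vis=[cv2.resize(t['color'][210:310,340:440],(400,400),interpolation=2),cv2.resize(s['color'][195:295,120:220],(400,400),interpolation=2)]
cv2.imwrite('pics/brake.png',np.hstack(vis)[:,:,::-1])
E
```

```text
yel [189. 246.] [349.  194.5] top@z [523.7 158. ] scn@z [523.3 157.5] tri [523.6 157.6  69.3]
post [231.4 138.4] [354. 276.] top@z [742.8  82. ] scn@z [741.5  81.6] tri [742.3  81.6  93.1]
b1 [235. 173.] [336.1 257.9] top@z [676.8  73. ] scn@z [677.1  71.8] tri [676.8  72.5  68.4]
b2 [309.5 217. ] [249.  241.5] top@z [589.9 -81.4] scn@z [590.4 -81.9] tri [590.  -81.6  68.4]
b3 [265. 293.] [270.7 180.3] top@z [435.5   4.5] scn@z [434.9   5.8] tri [435.6   5.   69.9]
lever [373.5 283. ] [175.  208.5] top@z [ 460.3 -212. ] scn@z [ 457.9 -210.8] tri [ 460.3 -211.1   68.6]
flange (249.42584991455078, 230.7523651123047) [554.23160802  38.66880921]
flange (302.31580352783203, 211.2476749420166) [563.29845512  37.73225795]
pivot [ 562.07950486 -252.62283925] pin top [ 537.48216086 -296.29995104] [ 544.6465125  -297.23042049]
jar [408.46342842 -96.81697827] offcut [403.40528276 191.66428237] magnet [ 716.96766532 -292.23954752]
```

View pics/brake.png

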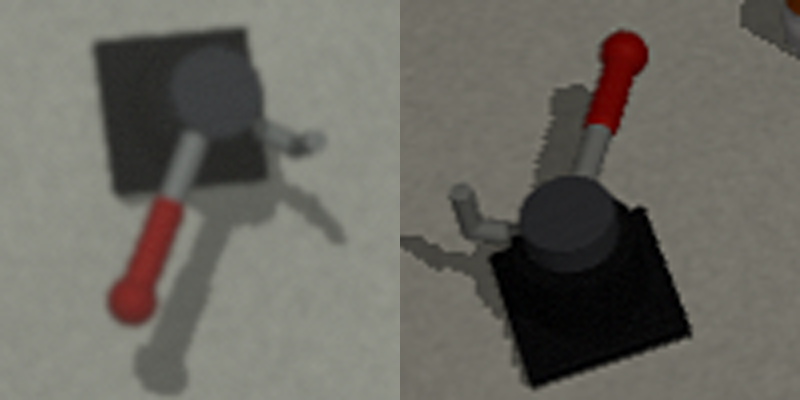

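Axis ≈ (556.5, 38.4). The yellow spoke is at 105.4° and the post at 13.1°, so it needs about 92° clockwise. I'll push the black spoke at -74° on its CCW side, with the tool turning along with it.

step_arm([
  [[42,-22,0],[0,0,0]],
  [[42,-22,0],[0,0,0]],
  [[42,-22,0],[0,0,0]],
  [[42,-22,0],[0,0,0]],
  [[42,-22,0],[0,0,0]],
  [[42,-22,0],[0,0,0]],
  [[42,-22,0],[0,0,0]],
  [[42,-22,0],[0,0,0]],
  [[42,-22,0],[0,0,0]],
  [[42,-22,0],[0,0,0]],
  [[42,-22,0],[0,0,0]],
  [[42,-22,0],[0,0,0]],
], claw=-1)

```text
time_s: 1.3
eef_pos: [561.0, -90.3, 231.0]
orientation: [0.988, 0.157, -0.0, -0.0]
contact_force: [1.5, -0.9, 0.4]
opening: 0.002
```

step_arm([
  [[0,0,0],[0,0,-0.143]],
  [[0,0,0],[0,0,-0.143]],
  [[0,0,0],[0,0,-0.143]],
  [[0,0,0],[0,0,-0.143]],
  [[0,0,0],[0,0,-0.143]],
  [[0,0,0],[0,0,-0.143]],
  [[0,0,0],[0,0,-0.143]],
  [[0,0,0],[0,0,-0.143]],
  [[0,0,0],[0,0,-0.143]],
  [[0,0,0],[0,0,-0.143]],
  [[0,0,0],[0,0,-0.143]],
  [[0,0,0],[0,0,-0.143]],
])

```text
time_s: 2.5
eef_pos: [559.8, -92.0, 230.9]
orientation: [0.525, 0.851, -0.0, -0.0]
contact_force: [-0.4, -0.5, 0.2]
opening: -0.003
```

```bash
cat >> h.py <<'E'
from scipy.spatial.transform import Rotation as Rot
def delta(target,yaw_deg=None):
    s=status.read_state();R=Rot.from_quat(s['orientation']).as_matrix()
    yaw=np.degrees(np.arctan2(R[1,0],R[0,0]))
    print('t',s['time_s'],'pos',s['eef_pos'].round(1),'yaw',yaw.round(1),'tilt',R[:,2].round(3),'j',s['joint_positions'].round(2),'F',s['contact_force'].round(1),'open',round(s['opening'],2))
    print('tool shift',(R.T@(np.array(target)-s['eef_pos'])).round(1), 'turn z',None if yaw_deg is None else round(float(-np.radians((yaw_deg-yaw+180)%360-180)),3))
E
python3 -c "
from h import *
delta((618,-35,150),116.4)"
```

```text
t 2.5 pos [559.8 -92.  230.9] yaw 116.7 tilt [-0.001  0.    -1.   ] j [-0.29  0.37 -0.04  1.16 -0.    0.81] F [-0.4 -0.5  0.2] open -0.0
tool shift [24.8 77.7 80.9] turn z 0.005
```

step_arm([
  [[8,26,0],[0,0,0]],
  [[8,26,0],[0,0,0]],
  [[8.8,25.7,0],[0,0,0]],
  [[0,0,0],[0,0,0]],
  [[0,0,40],[0,0,0]],
  [[0,0,40],[0,0,0]],
  [[0,0,30],[0,0,0]],
  [[0,0,25],[0,0,0]],
  [[0,0,20],[0,0,0]],
  [[0,0,15],[0,0,0]],
  [[0,0,9],[0,0,0]],
  [[0,0,0],[0,0,0]],
])

```text
time_s: 3.7
eef_pos: [617.4, -35.6, 51.1]
orientation: [0.527, 0.85, -0.0, -0.001]
contact_force: [1.0, 0.1, 0.6]
opening: -0.004
```

step_arm([
  [[-0.9,-4.7,0],[0,0,0.05]],
  [[-0.9,-4.7,0],[0,0,0.05]],
  [[-0.9,-4.7,0],[0,0,0.05]],
  [[-0.9,-4.7,0],[0,0,0.05]],
  [[-0.9,-4.7,0],[0,0,0.05]],
  [[-0.9,-4.7,0],[0,0,0.05]],
  [[0,0,0],[0,0,0]],
])

```text
time_s: 4.4
eef_pos: [594.1, -50.2, 53.4]
orientation: [0.649, 0.761, 0.0, 0.001]
contact_force: [0.1, 0.2, -0.3]
opening: -0.001
```

```bash
cat >> h.py <<'E'
C=np.array([556.5,38.4])
def wheel(c,name=None):
    # yellow ball, nearest estimate from yellow mask within the wheel region
    h=cv2.cvtColor(c['color'],cv2.COLOR_RGB2HSV);m=cv2.inRange(h,np.array(YEL[0]),np.array(YEL[1]))
    best=None
    for k in range(-10,130,1):pass
    m2=np.zeros_like(m)
    ys,xs=np.where(m>0)
    for x,y in zip(xs,ys):
        p=onz(c,(float(x),float(y)),69); r=np.hypot(*(p-C))
        if 75<r<142: m2[y,x]=255
    u=circ(m2,(0,0),5); p=onz(c,u,69)
    print('yellow',np.round(u,1),p.round(1),'ang',np.degrees(ang(p-C)).round(2),'r',np.hypot(*(p-C)).round(1),'n',(m2>0).sum())
E
sed -i '/best=None/d;/range(-10,130/d' h.py
python3 - <<'E'
from h import *
t=imaging.capture('top');s=imaging.capture('scene');wheel(t);wheel(s)
delta((618,-35,52),116.4)
cv2.imwrite('pics/a1.png',s['color'][140:320,140:420,::-1].repeat(2,0).repeat(2,1))
E
```

```text
yellow [187.5 241. ] [533.6 161.5] ang 100.55 r 125.2 n 245
yellow [353.  197.5] [534.  162.6] ang 100.25 r 126.2 n 222
t 4.5 pos [594.2 -49.9  53.1] yaw 99.2 tilt [ 0.001 -0.    -1.   ] j [-0.21  0.57 -0.21  0.79 -0.    1.2 ] F [ 0.1 -0.2 -0.2] open 0.0
tool shift [10.9 25.9  1.1] turn z -0.299
```

View pics/a1.png

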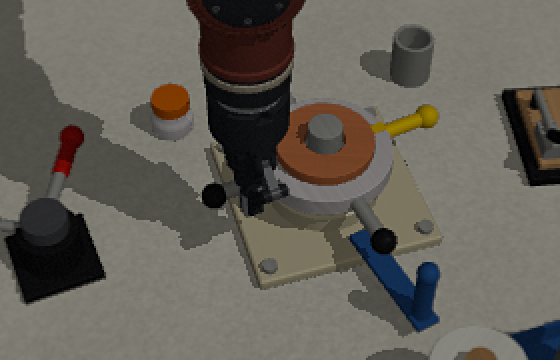

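The picture shows the finger against the black spoke, and the yellow spoke has begun to turn (now about 100.4°). 87.3° remain.

step_arm([
  [[-1.8,-9.4,0],[0,0,0.1]],
  [[-1.8,-9.4,0],[0,0,0.1]],
  [[-1.8,-9.4,0],[0,0,0.1]],
  [[-1.8,-9.4,0],[0,0,0.1]],
  [[-1.8,-9.4,0],[0,0,0.1]],
  [[-1.8,-9.4,0],[0,0,0.1]],
  [[-1.8,-9.4,0],[0,0,0.1]],
  [[-1.8,-9.4,0],[0,0,0.1]],
  [[-1.8,-9.4,0],[0,0,0.1]],
  [[-1.8,-9.4,0],[0,0,0.1]],
  [[-0.9,-4.7,0],[0,0,0.05]],
  [[-0.9,-4.7,0],[0,0,0.05]],
])

```text
time_s: 5.7
eef_pos: [495.5, -35.1, 52.8]
orientation: [0.951, 0.31, 0.0, 0.001]
contact_force: [0.7, -3.7, -1.3]
opening: -0.003
```

step_arm([
  [[-0.9,-4.7,0],[0,0,0.05]],
  [[-0.9,-4.7,0],[0,0,0.05]],
  [[-0.9,-4.7,0],[0,0,0.05]],
  [[-0.9,-4.7,0],[0,0,0.05]],
  [[0,0,0],[0,0,0]],
  [[0,0,0],[0,0,0]],
])

```text
time_s: 6.3
eef_pos: [482.5, -20.4, 52.6]
orientation: [0.977, 0.215, 0.0, -0.0]
contact_force: [0.3, -0.4, -0.8]
opening: -0.001
```

Run:
```python
from h import *
t=imaging.capture('top');s=imaging.capture('scene');wheel(t);wheel(s)
delta((618,-35,52))
p=status.read_state()['eef_pos'][:2]-C;print(np.hypot(*p),np.degrees(ang(p)))
```

```text
yellow [225. 176.] [669.7  93.1] ang 25.8 r 125.7 n 229
yellow [345. 253.] [670.6  92.8] ang 25.47 r 126.4 n 261
t 6.4 pos [482.5 -20.5  52.4] yaw 24.8 tilt [ 0.  0. -1.] j [-0.19  0.4  -0.53  0.64  0.    2.52] F [0.5 0.4 0.1] open 0.0
tool shift [117.   70.    0.5] turn z None
94.57842166105203 -141.51027487969344
```

step_arm([
  [[-0.8,-3.8,0],[0,0,0.04]],
  [[-0.8,-3.8,0],[0,0,0.04]],
  [[-0.8,-3.8,0],[0,0,0.04]],
  [[-0.8,-3.8,0],[0,0,0.04]],
  [[-0.4,-2,0],[0,0,0.02]],
  [[0,0,0],[0,0,0]],
  [[0,0,0],[0,0,0]],
])

```text
time_s: 7.1
eef_pos: [472.9, -5.6, 52.4]
orientation: [0.992, 0.126, 0.0, -0.0]
contact_force: [0.7, -1.1, -0.0]
opening: 0.002
```

```bash
cat > w.py <<'E'
from h import *
import sys
t=imaging.capture('top');s=imaging.capture('scene');wheel(t);wheel(s)
for n,c,bt in(('top',t,(222,130,246,150)),('scn',s,(340,268,368,286))):
    u=circ(blob(c,bt,*BLU),bt,5);p=onz(c,u,92);print('post',n,np.round(u,1),p.round(1),np.degrees(ang(p-C)).round(2))
delta((618,-35,52))
p=status.read_state()['eef_pos'][:2]-C;print(np.hypot(*p),np.degrees(ang(p)))
if len(sys.argv)>1:
    cv2.imwrite(sys.argv[1],np.hstack([cv2.resize(t['color'][120:310,180:330],(380,480),interpolation=2),cv2.resize(s['color'][160:310,230:365],(400,480),interpolation=2)])[:,:,::-1])
E
python3 w.py pics/a2.png
```

```text
yellow [236. 173.] [676.9  70.9] ang 15.12 r 124.7 n 229
yellow [336.4 258.2] [678.   72.1] ang 15.5 r 126.1 n 261
post top [231.3 138.5] [742.5  82.1] 13.21
post scn [354. 276.] [741.5  81.6] 13.16
t 7.2 pos [472.9  -5.6  52.3] yaw 14.4 tilt [ 0.  0. -1.] j [-0.17  0.38 -0.55  0.63  0.    2.72] F [ 1.  -0.8 -0.8] open -0.0
tool shift [133.3  64.6   0.3] turn z None
94.52206450104038 -152.22368900407957
```

View pics/a2.png

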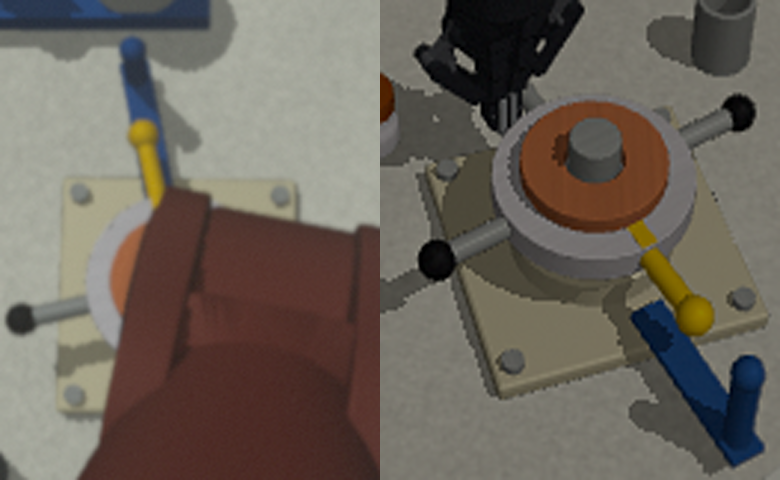

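The picture shows the yellow spoke about 2° short of the post and the flange still seated. A small push, then back off and measure again.

step_arm([
  [[-0.2,-1.2,0],[0,0,0.012]],
  [[-0.2,-1.2,0],[0,0,0.012]],
  [[-0.2,-1.1,0],[0,0,0.012]],
  [[0,0,0],[0,0,0]],
  [[0,0,0],[0,0,0]],
])

```text
time_s: 7.7
eef_pos: [471.2, -2.3, 52.3]
orientation: [0.994, 0.107, -0.0, -0.0]
contact_force: [-0.3, -1.7, 0.6]
opening: 0.004
```

```bash
python3 w.py
```

```text
yellow [238. 172.] [679.1  66.9] ang 13.09 r 125.9 n 225
yellow [333.7 259. ] [678.4  66.4] ang 12.93 r 125.0 n 258
post top [231.4 138.4] [742.8  82. ] 13.17
post scn [354.  276.5] [742.6  81.2] 12.96
t 7.8 pos [471.2  -2.3  52.3] yaw 12.3 tilt [-0.  0. -1.] j [-0.16  0.38 -0.56  0.63  0.    2.77] F [-1.1 -1.2  0.4] open 0.0
tool shift [136.4  63.3   0.3] turn z None
94.46829150934477 -154.489717714036
```

step_arm([
  [[0,6,0],[0,0,0]],
  [[0,10,0],[0,0,0]],
  [[0,0,0],[0,0,0]],
  [[0,0,-20],[0,0,0]],
  [[0,0,-40],[0,0,0]],
  [[0,0,-50],[0,0,0]],
  [[0,0,-40],[0,0,0]],
  [[0,0,0],[0,0,0]],
])

```text
time_s: 8.6
eef_pos: [477.7, -18.7, 207.4]
orientation: [0.994, 0.107, 0.004, 0.001]
contact_force: [0.5, 0.3, -1.1]
opening: 0.003
```

```bash
python3 w.py
python3 - <<'E'
from h import *
import pickle
t=pickle.load(open('top.pkl','rb'));s=pickle.load(open('scene.pkl','rb'))
print('pivot',tri(t,(394.0,232.3),s,(162,249.5)),'pin',tri(t,(418,245),s,(135.2,243)))
print('joint step/grip',tri(t,(340+170/4,210+197/4),s,(120+203/4,195+128/4)))
E
```

```text
yellow [238. 172.] [679.1  66.9] ang 13.09 r 125.9 n 135
yellow [333.8 259.2] [678.8  66.5] ang 12.92 r 125.5 n 255
post top [231.5 138.6] [742.2  81.8] 13.16
post scn [354. 276.] [741.5  81.6] 13.16
t 8.7 pos [475.2 -18.2 203. ] yaw 12.3 tilt [ 0.002 -0.    -1.   ] j [-0.19  0.22 -0.33  1.02  0.    2.73] F [ 0.1 -0.  -0.6] open -0.0
tool shift [135.7  46.7 151.3] turn z None
99.05888018587 -145.12448185877972
pivot [ 563.7142701  -253.2467551    70.74973073] pin [ 538.099418   -301.17338165   76.72684528]
joint step/grip [ 508.48493823 -228.54771958   68.87147176]
```

Turntable holds: yellow at 13.0°, post at 13.1°. Now the brake: pivot ≈ (563.7, -253.2), lever at about 158°, and I'll push at about 85 mm radius.

step_arm([
  [[-1,40,0],[0,0,0]],
  [[-1,45,0],[0,0,0]],
  [[-1,45,0],[0,0,0]],
  [[-1,41,0],[0,0,0]],
  [[0,0,0],[0,0,-0.142]],
  [[0,0,0],[0,0,-0.142]],
  [[0,0,0],[0,0,-0.142]],
  [[0,0,0],[0,0,-0.142]],
  [[0,0,0],[0,0,-0.142]],
  [[0,0,0],[0,0,0]],
  [[0,0,0],[0,0,0]],
])

```text
time_s: 9.8
eef_pos: [506.7, -185.7, 201.2]
orientation: [0.896, 0.444, -0.001, -0.001]
contact_force: [-0.1, 0.6, -1.1]
opening: 0.002
```

```bash
python3 -c "
from h import *
delta((507.6,-186.3,52),53.2)"
```

```text
t 9.8 pos [ 506.7 -185.7  201.2] yaw 52.7 tilt [-0.002  0.001 -1.   ] j [-0.49  0.34 -0.17  1.07  0.    1.73] F [-0.1  0.6 -1.1] open 0.0
tool shift [1.000e-01 1.400e+00 1.492e+02] turn z -0.008
```

step_arm([
  [[0,0,35],[0,0,0]],
  [[0,0,35],[0,0,0]],
  [[0,0,30],[0,0,0]],
  [[0,0,25],[0,0,0]],
  [[0,0,15],[0,0,0]],
  [[0,0,9],[0,0,0]],
  [[0,0,0],[0,0,0]],
])

```text
time_s: 10.5
eef_pos: [506.4, -185.5, 52.1]
orientation: [0.895, 0.445, -0.001, -0.001]
contact_force: [-1.0, -0.3, -0.3]
opening: -0.002
```

step_arm([
  [[-4.3,-0.8,0],[0,0,-0.05]],
  [[-4.3,-0.8,0],[0,0,-0.05]],
  [[-4.3,-0.8,0],[0,0,-0.05]],
  [[-4.3,-0.8,0],[0,0,-0.05]],
  [[-4.3,-0.8,0],[0,0,-0.05]],
  [[-4.3,-0.8,0],[0,0,-0.05]],
  [[-4.3,-0.8,0],[0,0,-0.05]],
  [[-4.3,-0.8,0],[0,0,-0.05]],
  [[-4.3,-0.8,0],[0,0,-0.05]],
  [[-4.3,-0.8,0],[0,0,-0.05]],
  [[-4.3,-0.8,0],[0,0,-0.05]],
  [[-4.3,-0.8,0],[0,0,-0.05]],
])

```text
time_s: 11.7
eef_pos: [480.2, -229.9, 54.3]
orientation: [0.723, 0.691, 0.0, 0.0]
contact_force: [-0.8, 1.6, 0.2]
opening: 0.004
```

```bash
cat > l.py <<'E'
from h import *
import sys
t=imaging.capture('top');s=imaging.capture('scene')
P=np.array([563.7,-253.2])
for n,c in(('top',t),('scn',s)):
    h=cv2.cvtColor(c['color'],cv2.COLOR_RGB2HSV);m=cv2.inRange(h,np.array(RED[0]),np.array(RED[1]))
    ys,xs=np.where(m>0);m2=np.zeros_like(m)
    for x,y in zip(xs,ys):
        q=onz(c,(float(x),float(y)),66)
        if 60<np.hypot(*(q-P))<130: m2[y,x]=255
    u=circ(m2,(0,0),5);q=onz(c,u,66);print('lever',n,np.round(u,1),q.round(1),np.degrees(ang(q-P)).round(2)%360,'r',np.hypot(*(q-P)).round(1),'n',(m2>0).sum())
delta((618,-35,52))
p=status.read_state()['eef_pos'][:2]-P;print('tool',np.hypot(*p),np.degrees(ang(p))%360)
if len(sys.argv)>1:
    cv2.imwrite(sys.argv[1],np.hstack([cv2.resize(t['color'][210:330,340:440],(400,480),interpolation=2),cv2.resize(s['color'][175:295,100:200],(400,480),interpolation=2)])[:,:,::-1])
E
python3 l.py
```

```text
lever top [279.5 209.5] [604.  -20.3] 80.18 r 236.4 n 0
lever scn [157.2 222. ] [ 485.4 -252.1] 179.2 r 78.3 n 101
t 11.8 pos [ 480.3 -230.4   54.2] yaw 87.3 tilt [ 0.001 -0.001 -1.   ] j [-0.58  0.47 -0.39  0.7   0.    1.03] F [ 0.   0.5 -0.2] open -0.0
tool shift [201.7 128.4   2.2] turn z None
tool 86.43986200255432 164.71566330186772
```

step_arm([
  [[-4.3,-0.8,0],[0,0,-0.05]],
  [[-4.3,-0.8,0],[0,0,-0.05]],
  [[-4.3,-0.8,0],[0,0,-0.05]],
  [[-4.3,-0.8,0],[0,0,-0.05]],
  [[-4.3,-0.8,0],[0,0,-0.05]],
  [[-4.3,-0.8,0],[0,0,-0.05]],
  [[-4.3,-0.8,0],[0,0,-0.05]],
  [[-4.3,-0.8,0],[0,0,-0.05]],
  [[-4.3,-0.8,0],[0,0,-0.05]],
  [[-4.3,-0.8,0],[0,0,-0.05]],
  [[-4.3,-0.8,0],[0,0,-0.05]],
  [[-4.3,-0.8,0],[0,0,-0.05]],
])

```text
time_s: 13.0
eef_pos: [482.4, -281.5, 53.9]
orientation: [0.487, 0.873, -0.0, 0.0]
contact_force: [-1.1, 1.3, 0.0]
opening: -0.002
```

step_arm([
  [[-2.6,-0.5,0],[0,0,-0.03]],
  [[-2.6,-0.5,0],[0,0,-0.03]],
  [[-2.6,-0.5,0],[0,0,-0.03]],
  [[-2.6,-0.5,0],[0,0,-0.03]],
  [[-2.6,-0.5,0],[0,0,-0.03]],
])

```text
time_s: 13.5
eef_pos: [487.9, -293.6, 53.9]
orientation: [0.421, 0.907, -0.0, 0.0]
contact_force: [-1.6, 1.7, 1.3]
opening: 0.0
```

```bash
python3 l.py pics/l1.png
```

```text
lever top [279.5 209.5] [604.  -20.3] 80.18 r 236.4 n 0
lever scn [118.7 228.3] [ 480.8 -330.9] 223.13 r 113.6 n 220
t 13.6 pos [ 488.1 -293.8   53.9] yaw 130.2 tilt [ 0.    -0.001 -1.   ] j [-0.67  0.53 -0.29  0.75 -0.    0.2 ] F [ 0.1  0.4 -0.8] open 0.0
tool shift [113.7 266.3   1.8] turn z None
tool 85.80271731646042 208.26931310357574
```

View pics/l1.png

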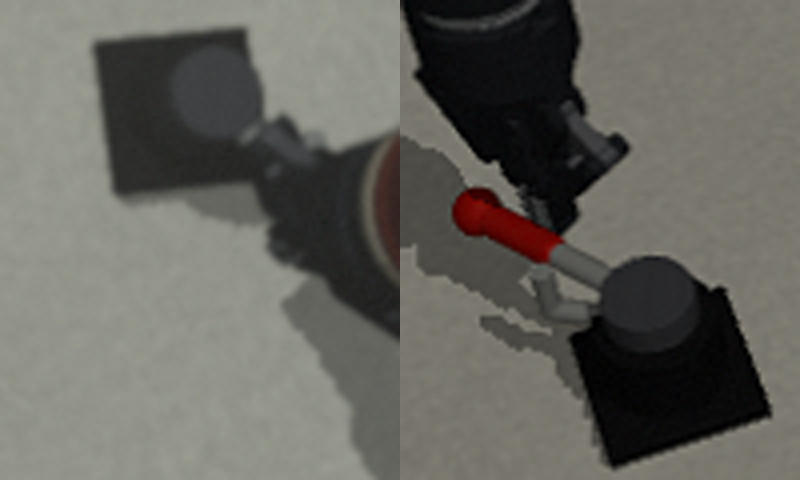

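The lever is at about 223°, with the pin just beyond it. I'll continue slowly and watch the force.

step_arm([
  [[-1.7,-0.3,0],[0,0,-0.02]],
  [[-1.7,-0.3,0],[0,0,-0.02]],
  [[-1.7,-0.3,0],[0,0,-0.02]],
  [[0,0,0],[0,0,0]],
])

```text
time_s: 14.0
eef_pos: [490.8, -298.2, 53.4]
orientation: [0.392, 0.92, -0.0, 0.0]
contact_force: [-0.8, 0.2, 0.3]
opening: -0.002
```

step_arm([
  [[-1.7,-0.3,0],[0,0,-0.02]],
  [[-1.7,-0.3,0],[0,0,-0.02]],
  [[-1.7,-0.3,0],[0,0,-0.02]],
  [[0,0,0],[0,0,0]],
])

```text
time_s: 14.4
eef_pos: [491.7, -300.4, 52.9]
orientation: [0.364, 0.931, 0.001, -0.002]
contact_force: [-7.2, 7.2, 8.0]
opening: -0.003
```

```bash
python3 l.py
```

```text
lever top [279.5 209.5] [604.  -20.3] 80.18 r 236.4 n 0
lever scn [116. 231.] [ 486.5 -336.7] 227.27 r 113.7 n 236
t 14.5 pos [ 491.7 -300.4   52.9] yaw 137.3 tilt [-0.003  0.003 -1.   ] j [-0.68  0.54 -0.26  0.77  0.    0.07] F [-6.3  7.4  7.4] open 0.0
tool shift [ 87.2 280.7   1.4] turn z None
tool 86.099441678501 213.23182680161133
```

Force has risen to about 10 N at 227°, which matches the pin contact I predicted (228°). One more small press to confirm, then back off.

step_arm([
  [[-1.5,0,0],[0,0,0]],
  [[0,0,0],[0,0,0]],
  [[0,0,0],[0,0,0]],
])

```text
time_s: 14.8
eef_pos: [491.7, -300.4, 52.7]
orientation: [0.364, 0.931, 0.001, -0.003]
contact_force: [-11.0, 11.9, 11.0]
opening: 0.001
```

step_arm([
  [[5,0,0],[0,0,0]],
  [[8,0,0],[0,0,0]],
  [[8,0,0],[0,0,0]],
  [[0,0,0],[0,0,0]],
  [[0,0,-20],[0,0,0]],
  [[0,0,-40],[0,0,0]],
  [[0,0,-45],[0,0,0]],
  [[0,0,-45],[0,0,0]],
  [[0,0,0],[0,0,0]],
])

```text
time_s: 15.7
eef_pos: [482.0, -291.3, 209.6]
orientation: [0.365, 0.931, -0.002, 0.005]
contact_force: [0.6, -0.5, -0.9]
opening: 0.0
```

```bash
python3 l.py; python3 w.py
```

```text
lever top [421.5 260.5] [ 507.9 -311.8] 226.39 r 81.0 n 185
lever scn [116.3 230.7] [ 485.8 -336. ] 226.76 r 113.7 n 236
t 15.8 pos [ 479.9 -289.7  204.6] yaw 137.2 tilt [ 0.002 -0.002 -1.   ] j [-0.67  0.37 -0.11  1.09 -0.    0.07] F [ 0.1  0.6 -0.5] open -0.0
tool shift [ 72.1 280.7 152.4] turn z None
tool 91.3772940809399 203.51413683054142
yellow [238. 172.] [679.1  66.9] ang 13.09 r 125.9 n 227
yellow [333.8 259.2] [678.8  66.5] ang 12.92 r 125.5 n 254
post top [231.2 138.4] [742.8  82.3] 13.27
post scn [354. 276.] [741.5  81.6] 13.16
t 15.9 pos [ 478.7 -288.7  202.4] yaw 137.2 tilt [-0.001  0.001 -1.   ] j [-0.67  0.37 -0.11  1.09  0.    0.07] F [ 0.2  0.2 -0.5] open 0.0
tool shift [ 69.9 280.8 150.5] turn z None
336.23674307089635 -103.37558208016759
```

step_arm([
  [[35,0,0],[0,0,0]],
  [[45,0,0],[0,0,0]],
  [[45,0,0],[0,0,0]],
  [[45,0,0],[0,0,0]],
  [[0,0,0],[0,0,0]],
  [[0,0,0],[0,0,0]],
])

```text
time_s: 16.5
eef_pos: [353.9, -173.0, 202.8]
orientation: [0.365, 0.931, 0.0, -0.0]
contact_force: [0.5, -1.2, 0.4]
opening: 0.005
```

```bash
python3 l.py pics/l2.png
python3 - <<'E'
from h import *
import pickle
t=imaging.capture('top');s=imaging.capture('scene');wheel(t);wheel(s)
for n,c,boxes in(('top',t,((300,204,320,228),(180,236,200,262),(255,284,277,304))),('scn',s,((236,228,262,254),(335,182,365,206),(258,170,284,194)))):
    for b in boxes:
        u=circ(blob(c,b,*BLK),b,5);p=onz(c,u,69);print(n,np.round(u,1),p.round(1),np.degrees(ang(p-C)).round(2),'r',np.hypot(*(p-C)).round(1))
old=pickle.load(open('scene.pkl','rb'))['color']
cv2.imwrite('pics/fin.png',np.hstack([cv2.resize(t['color'],(400,300)),cv2.resize(s['color'],(400,300))])[:,:,::-1])
E
```

```text
lever top [433.  271.5] [ 486.1 -335.1] 226.54 r 112.9 n 198
lever scn [116.5 230.5] [ 485.5 -335.6] 226.5 r 113.7 n 235
t 16.6 pos [ 355.1 -174.2  203. ] yaw 137.2 tilt [ 0. -0. -1.] j [-0.64  0.06 -0.51  0.99 -0.    0.11] F [ 0.3 -0.3 -0.6] open 0.0
tool shift [-98.3 280.7 151. ] turn z None
tool 223.0738668442554 159.25032231217023
yellow [238. 172.] [679.1  66.9] ang 13.09 r 125.9 n 228
yellow [334.2 259. ] [678.7  67.4] ang 13.35 r 125.6 n 250
top [310.8 220.4] [583.  -84.1] -77.8 r 125.4
top [187.5 243.5] [528.6 161.2] 102.81 r 125.9
top [261. 294.] [433.4  12.2] -168.01 r 125.9
scn [247.6 239.2] [583.9 -83.1] -77.31 r 124.6
scn [352.5 196. ] [529.6 163.1] 102.19 r 127.6
scn [273.  179.5] [433.8  11.4] -167.6 r 125.6
```

View pics/l2.png

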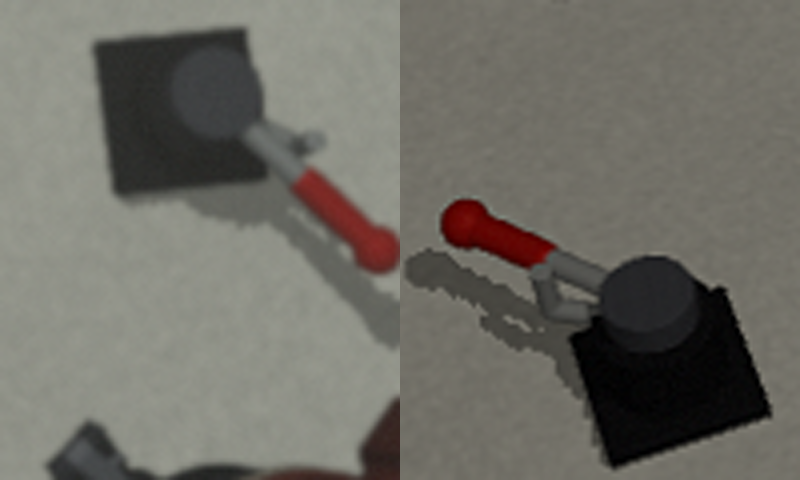

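View pics/fin.png

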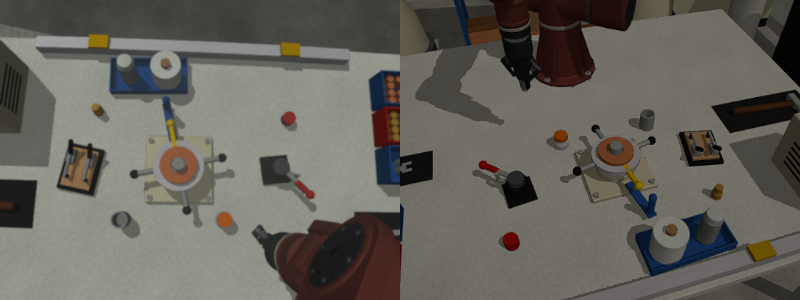

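The last pictures show the lever against the pin, the yellow spoke on the post line, and the loose items where they were. The line through opposite balls gives about 12.7°, against 12.9–13.1° for the post. The lever rests at 226.5°, which agrees with the pin and with the block's own yaw (2.44 + 1.4 rad). I'm handing it in.

```bash
python3 -c "
from workcell import ticket; print(ticket.job_done())"
```

```text
the job is handed in; nothing more can be done
None
```

The job is handed in, after about 17 s of robot time. With the gripper shut, I pushed one black spoke clockwise until the yellow spoke pointed at the blue post. I then pushed the red brake lever counter-clockwise until it stopped hard against its pin, lifted the arm and moved it clear.

**Turntable:** The yellow ball measured 13.1–13.35° and the post 13.2°. A line through opposite balls gave about 12.6°, so the two measures differ by roughly 0.5°, and the pointing error is at most about that. The reading did not change measurably when I locked the brake.

**Brake lever:** It stopped at about 227° with a wrist force reading of about 20 N, and rested at 226.5° after release. That agrees with the pin position I measured. It had turned only about 1.2 rad, so it seems to have started at about 0.2 rad rather than fully released. The angle I read roughly from the block's foot puts the rest position near 1.4 rad.

**Other items:** In the last pictures the flange looked seated and the loose items looked unmoved. I checked both by eye only.

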